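# Shut the stylus tubes and hold the case open

## Robot

A 6-joint arm with a two-finger parallel gripper is mounted at the origin on the work surface. World frame = base frame: x ahead of the robot, y to its left, z up, the work surface at z = 0. Lengths are in mm, angles in degrees, forces in N, time in s.
With the tool pointing down it reaches from about 300 to 850 mm from the base axis. Payload 4.2 kg.
Tool frame: the origin (TCP) lies on the centre line of the jaws, within the pads' length; the fingertips stand 11 mm ahead of it and the grasp point (between the pads) lies 8 mm behind it; z points along the fingers, y is the line along which they close (so a half turn about z gives the same grasp; the last joint's range is limited). The gripper opens to 91 mm and grips with 3 to 60 N. Pads are 32 mm wide; open, the fingers measure 118 mm over their backs; the gripper's body (76 mm by 178 mm) begins 60 mm behind the grasp point.
Start: joints at [65.89, 18.312, 89.639, -0, 72.044, -1.146], TCP at [224.343, 529.445, 224.976] pointing down, gripper open.
Joint ranges: [-177.97, 177.97], [-48.28, 115.42], [12.27, 149.76], [-77.06, 257.06], [2.81, 150.46], [-146.56, 146.56]. Speed limits (degrees/s): [147.25, 147.25, 180, 180, 180, 180].

## Interface

Orientations are given as [roll, pitch, yaw] about the fixed x, y, z axes, in that order (R = Rz(yaw) Ry(pitch) Rx(roll)).
In Python, from workcell import env, grab_frame, camera_model, models gives the robot as it stands.
- The arm moves only by the shell command python3 -m crank 'ROWS' [FORCE]. ROWS is text: rows parted by semicolons, each of 7 numbers parted by spaces: the closure, from -1 (fully open) to 1 (shut), so that 0 is half open, then the shift along the tool's x, y, z in mm, then the turn, a rotation vector about the tool's x, y, z in degrees. A call has 1 to 10 rows; each row shifts and turns the commanded pose from where the row before left it, along the tool's axes as they then stand; what a row does not reach is not made up. A row lasts 1/8 s, in which the tool goes at most 62.5 mm and 10.7 degrees, less where a joint would pass 70% of its speed; a pose out of reach is approached as far as the arm can. A call is refused whole if a number of a shift passes 62.5 or a number of a turn 10.7, either way. A call with a gripper value outside its range is refused whole. The fingers move at their own pace and stop on an object; FORCE is the grip in N (left out, the last holds). Time passes only in rows, so rows that do not move let the fingers close. It gives the time, the measured TCP pose, the force, the opening and the grip force at its end, in the units of the state.
- env.state(): the state, without advancing time (a new reading comes with each control period).
- grab_frame(name): name is "scene" or "top" or "wrist"; returns the picture (400x640x3 uint8, blue, green, red); there is no depth.
- camera_model(name): a dict with "K" (3x3 intrinsics, pixels), "R" (3x3) and "t" (3): a world point X has camera coordinates R X + t; the wrist camera has in their place "mount" (4x4, takes a point from camera to tool coordinates, whose origin is the TCP and whose axes are the flange's). Camera axes: x right, y down, z forward; pixel columns grow to the right and rows downward; lengths in mm; the calibration is good to about 2 mm. A picture is of the moment at which its call begins: read the wrist's pose just before it. camera_model takes no time and is no camera call.
- env.job_done(): hands the job in; it is judged then, once.
Trained networks look in the newest picture that a camera, given by its name, has taken for a name from the list of things; names that differ only in an ending like _2 or _b are one class to them, and where a whole thing is asked for, a point or a joint stands for the part that bears it (a point fixed in the world has none). Each returns a list of dicts, best first, with "p" (0 to 1); they miss things now and then, are a little off and sometimes report something else, mostly with a low value. They report only what shows in the picture. A call takes as long as a camera call.
- models.search_frame(name, camera): "point" ([x, y, z] in mm, in world coordinates, good to about 4 mm: the middle of the surface that is visible of it).
The state is a dict: "time_s": time; "qpos": joint angles; "qvel": joint speeds; "effort": joint torques, N m; "ee_pos": TCP position; "ee_rot": TCP orientation; "force": force on the tool from outside, world axes, zero at the start; "torque": the same for the moment, N m; "gripper_width": finger opening in mm; "gripper_force": force on a finger pad.
Only numpy, scipy, OpenCV 4.12 (cv2) and the standard library are available. Lean on these libraries where they do the work, as an engineer would, in place of code of your own. Each camera call takes 0.05 s, during which the arm holds its last target. There are 200 camera calls.

## Task

The probe styli are being packed away: press shut the two flip caps that stand open on the tubes in the rack, so that all four tubes are closed. Then lift the lid of the wooden stylus case by its handle and hold it open at 60 degrees (give or take five), so that a colleague can lay the tubes in; the lid falls shut by itself, so finish while still holding it there. Leave everything else on the bench where it is.

Things in the scene. Friction and masses are not known exactly. Their poses are not given: they have to be found in the camera images.
- case: Varnished wooden stylus case, 220 deep (its x) x 260 wide (its y) x 90 high without the lid, fixed to the bench; stands left or right of the middle. Origin: centre of its underside on the bench; its front faces its own -x (towards the robot, turned up to 0.25 rad).
- lid (a joint): Hinge of the case's lid, rad: 0 shut, grows as the front edge rises, up to 1.8; 1.047 is 60 degrees. The lid is a wooden board 220 x 260 x 8 of 0.3 to 0.65 kg; no stay, it falls shut when let go. Starts shut and is not latched.
- lid_hinge (a point): Middle of the lid's hinge axis, at the far (+x) top rim of the case, 90 above the bench. The axis runs along the case's y.
- lid_handle (a point): Middle of the lid's bow handle: a round steel bar 10 thick, 110 long along the case's y, standing on two end posts. With the lid shut the bar's axis is 190 in front (case's -x) of the hinge axis and 43 above it, 35 above the lid's face; it goes round with the lid. The lid's front edge is 30 further out than the bar.
- rack: Aluminium tube rack, 70 deep (its x) x 205 wide (its y), 50 high, fixed to the bench on the other side from the case. Origin: centre of its underside; front faces its own -x (towards the robot, turned up to 0.25 rad). It carries four equal tubes in a row along its y, 45 apart, at -67.5, -22.5, 22.5 and 67.5, in any order.
- cap_a (a joint): Hinge of this tube's cap, rad: 0 shut, grows as it opens, up to 2.1 (1.57 upright, more leans back). This cap starts standing open at 1.2 to 1.9; a stiff little hinge, it stays where it is left and closes with a push of less than 1 N at the rim.
- cap_a_hinge (a point): Hinge of this cap, at the back (rack's +x) of the tube's mouth, 74.5 above the bench, 12 behind the tube's axis; axes as the rack's. The cap is a white plastic disc 24 across, 6 thick, with a thumb lip reaching to 32 in front of the hinge; shut, its top is 80.5 above the bench. The tube is clear, 20 across, fixed in the rack.
- cap_b (a joint): Hinge of this tube's cap, rad: 0 shut, grows as it opens, up to 2.1 (1.57 upright, more leans back). This cap starts standing open at 1.2 to 1.9; a stiff little hinge, it stays where it is left and closes with a push of less than 1 N at the rim.
- cap_b_hinge (a point): Hinge of this cap, at the back (rack's +x) of the tube's mouth, 74.5 above the bench, 12 behind the tube's axis; axes as the rack's. The cap is a white plastic disc 24 across, 6 thick, with a thumb lip reaching to 32 in front of the hinge; shut, its top is 80.5 above the bench. The tube is clear, 20 across, fixed in the rack.
- cap_c (a joint): Hinge of this tube's cap, rad: 0 shut, grows as it opens, up to 2.1 (1.57 upright, more leans back). This cap starts shut; a stiff little hinge, it stays where it is left and closes with a push of less than 1 N at the rim.
- cap_c_hinge (a point): Hinge of this cap, at the back (rack's +x) of the tube's mouth, 74.5 above the bench, 12 behind the tube's axis; axes as the rack's. The cap is a white plastic disc 24 across, 6 thick, with a thumb lip reaching to 32 in front of the hinge; shut, its top is 80.5 above the bench. The tube is clear, 20 across, fixed in the rack.
- cap_d (a joint): Hinge of this tube's cap, rad: 0 shut, grows as it opens, up to 2.1 (1.57 upright, more leans back). This cap starts shut; a stiff little hinge, it stays where it is left and closes with a push of less than 1 N at the rim.
- cap_d_hinge (a point): Hinge of this cap, at the back (rack's +x) of the tube's mouth, 74.5 above the bench, 12 behind the tube's axis; axes as the rack's. The cap is a white plastic disc 24 across, 6 thick, with a thumb lip reaching to 32 in front of the hinge; shut, its top is 80.5 above the bench. The tube is clear, 20 across, fixed in the rack.
- ring_gauge: Bystander, loose: steel ring, 44 across, 18 high, between rack and case (mm). Origin: centre of its underside.
- plug_gauge: Bystander, loose: steel plug gauge lying on the bench, 115 long, 16 thick, between rack and case (mm). Origin: centre of its underside.
- caliper: Bystander, loose: digital caliper lying flat, 220 long, 12 thick, on the far right, outside rack and case (mm). Origin: centre of its underside.
- v_block: Bystander, loose: dark steel V-block, 60 x 45 x 40, on the left, outside rack and case (mm). Origin: centre of its underside.

How it is judged (in metres and radians):
On the way, in this order (a step that is already met when the one before it is completed fails the run):
1. all four tube caps are shut while the case's lid is still down (value of joint each of cap_a, cap_b, cap_c, cap_d below 0.12 rad and value of joint lid below 0.1 rad), for 0.2 s.
2. the fingers hold the lid open at 60 degrees (54 to 66) (value of joint lid between 0.942 and 1.152 rad and contact force between lid and the fingers above 0.4 N), for 0.5 s.
At the end, for the whole second after the job is handed in: The program finishes holding: the lid stands still at 60 degrees (within 6), carried by the fingers (over 0.4 N between fingers and lid), all four caps are shut (under 0.12 rad, 7 degrees) (all of step 2 and value of joint each of cap_a, cap_b, cap_c, cap_d below 0.12 rad and velocity of joint lid between -0.1 and 0.1 rad/s); the arm keeps its last pose, push and grip.
It fails at once if a loose thing on the bench is pushed more than 30 mm or tipped over (distance of any of ring_gauge, plug_gauge, caliper, v_block from where it was at the start of the episode above 0.03 m or angle between any of ring_gauge, plug_gauge, caliper, v_block's own z axis and vertical above 0.6 rad).
It also fails if it takes over 64 s, if anything falls off the work surface, if the arm or the gripper's body presses on something with over 40 N, if the wrist force passes 120 N, or if a joint passes its speed limit or range.

## Working session

There is one attempt and no reset: what is moved stays moved. The work goes in short steps, Python scripts to look and compute and a shell command to move; the robot and the scene stay as the last step left them, time stands still between calls to the robot, and variables do not carry over. Pictures are saved under pics/ and viewed, at most 10 in all, crops included, and the job is handed in when it is done.

```bash
ls; mkdir -p pics; python3 - <<'E'
from workcell import env, grab_frame, camera_model, models
import cv2,numpy as np
np.set_printoptions(precision=2,suppress=True)
a=grab_frame("scene");b=grab_frame("top")
cv2.imwrite("pics/s.png",a);cv2.imwrite("pics/t.png",b)
for n in ["case","lid_handle","lid","rack","cap_a","ring_gauge","plug_gauge","caliper","v_block"]:
  for c in ["top","scene"]:
    print(n,c,[(np.round(d["point"]).tolist(),round(d["p"],2)) for d in models.search_frame(n,c)][:6])
for c in ["top","scene"]:
  m=camera_model(c);print(m["K"],m["R"],m["t"])
s=env.state();print(s["time_s"],s["ee_pos"],s["ee_rot"],s["gripper_width"])
E
```

```text
pics
case top [([538.0, -219.0, 98.0], 0.65), ([576.0, 330.0, 81.0], 0.51), ([523.0, -502.0, 9.0], 0.45)]
case scene [([612.0, -236.0, 99.0], 0.87)]
lid_handle top [([543.0, -217.0, 96.0], 0.98)]
lid_handle scene [([558.0, -229.0, 98.0], 0.76), ([609.0, 239.0, 71.0], 0.5)]
lid top [([542.0, -221.0, 101.0], 0.59), ([664.0, 8.0, 15.0], 0.31)]
lid scene [([557.0, -230.0, 97.0], 0.71)]
rack top [([586.0, 260.0, 51.0], 0.94)]
rack scene [([609.0, 233.0, 17.0], 0.65)]
cap_a top [([576.0, 328.0, 80.0], 0.54)]
cap_a scene [([669.0, -4.0, 12.0], 0.65), ([604.0, 196.0, 83.0], 0.55)]
ring_gauge top []
ring_gauge scene [([668.0, -6.0, 18.0], 0.6)]
plug_gauge top []
plug_gauge scene [([466.0, -5.0, 16.0], 0.44)]
caliper top [([528.0, -502.0, 7.0], 0.93)]
caliper scene [([543.0, -504.0, 8.0], 0.77)]
v_block top [([571.0, 471.0, 34.0], 0.51)]
v_block scene [([589.0, 454.0, 28.0], 0.84)]
[[373.69   0.   317.57]
 [  0.   373.69 196.24]
 [  0.     0.     1.  ]] [[ 0.02 -1.   -0.03]
 [-0.98 -0.02 -0.18]
 [ 0.18  0.03 -0.98]] [   5.65  571.18 1345.87]
[[403.39   0.   321.5 ]
 [  0.   403.39 199.7 ]
 [  0.     0.     1.  ]] [[ 0.64  0.77 -0.02]
 [ 0.42 -0.37 -0.83]
 [-0.65  0.52 -0.55]] [-355.61 -168.17 1523.9 ]
1.0 [224.35 529.45 224.97] [179.99   0.   157.04] 91.35971210619
```

View pics/s.png

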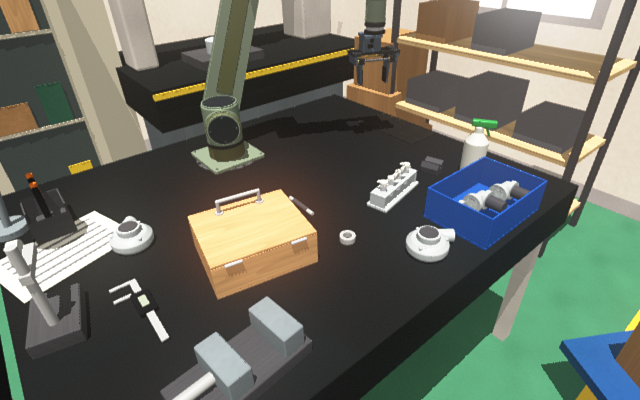

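View pics/t.png

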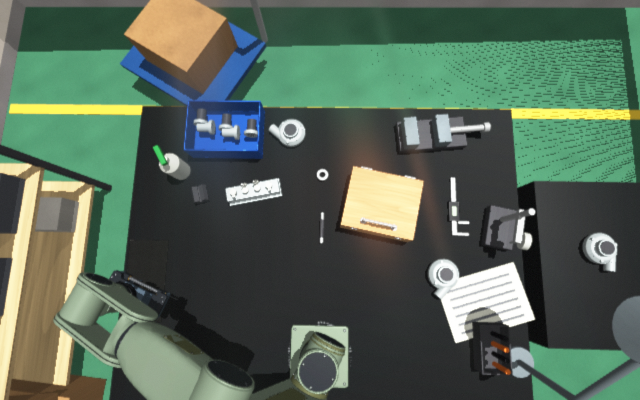

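The scene view shows the case at about (250,240), with its handle at (240,198), and the rack at (395,187). In the top view the rack is at (253,191), the lid at (381,203) and the handle at (378,225). Next I'll enlarge the rack and lid.

```bash
python3 - <<'E'
import cv2,numpy as np
s=cv2.imread("pics/s.png");t=cv2.imread("pics/t.png")
r=lambda i,x,y,w,h:cv2.resize(i[y:y+h,x:x+w],(400,300),interpolation=cv2.INTER_CUBIC)
cv2.imwrite("pics/c1.png",np.vstack([np.hstack([r(t,215,165,80,60),r(s,355,155,80,60)]),np.hstack([r(t,325,160,112,84),r(s,180,175,144,108)])]))
E
```

```text
(no output)
```

View pics/c1.png

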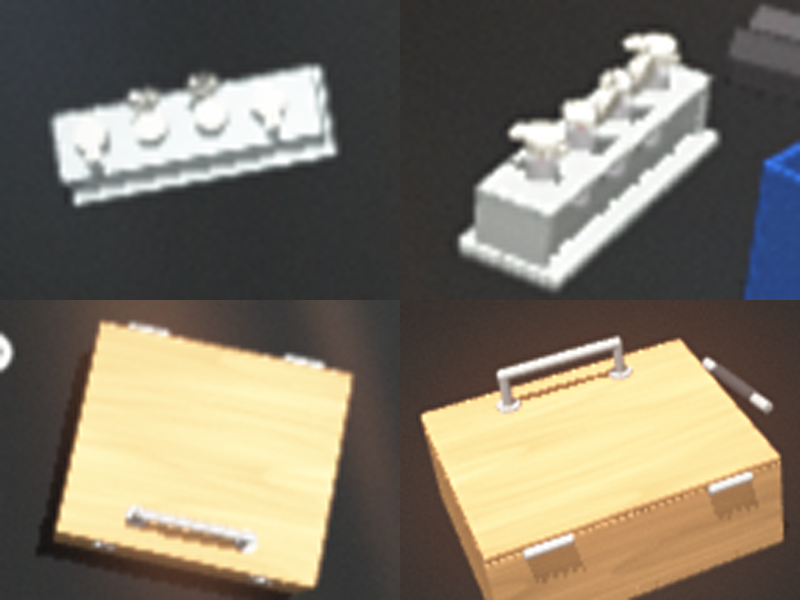

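In the crops, the two middle tubes have upright caps and the two end caps are shut. Rack top corners are at crop (53,117), (320,67), (328,140). Lid corners are at crop (100,322), (352,375), (318,587), (56,540).

```bash
cat > h.py <<'E'
from workcell import env, grab_frame, camera_model, models
import cv2,numpy as np
from scipy.spatial.transform import Rotation as Ro
np.set_printoptions(precision=1,suppress=True)
def pose():
    s=env.state();return np.array(s["ee_pos"]),Ro.from_euler("xyz",s["ee_rot"],degrees=True).as_matrix()
def cam(n):
    m=camera_model(n)
    if n!="wrist": return np.array(m["K"]),np.array(m["R"]),np.array(m["t"])
    p,R=pose();T=np.array(m["mount"]);Rc=(R@T[:3,:3]).T
    return np.array(m["K"]),Rc,-Rc@(R@T[:3,3]+p)
def onz(c,px,z):
    K,R,t=c;d=R.T@np.linalg.inv(K)@[px[0],px[1],1];o=-R.T@t
    return o+d*(z-o[2])/d[2]
def proj(c,X):
    K,R,t=c;q=K@(R@np.array(X)+t);return q[:2]/q[2]
def go(target):
    p,R=pose();print("pos",p,"yaw",env.state()["ee_rot"],"tool shift",R.T@(np.array(target)-p))
E
python3 - <<'E'
from h import *
c=cam("top")
for x,y in [(53,117),(320,67),(328,140)]: print("rack",onz(c,(x/5+215,y/5+165),50))
for x,y in [(90,138),(268,110)]: print("cap",onz(c,(x/5+215,y/5+165),80))
k=112/400
L=[onz(c,(x*k+325,(y-300)*k+160),98) for x,y in [(100,322),(352,375),(318,587),(56,540)]]
for l in L: print("lid",l)
print(np.mean(L,0),[np.linalg.norm(L[i]-L[i-1]) for i in range(4)])
for x,y in [(135,515),(248,541)]: print("bar",onz(c,(x*k+325,(y-300)*k+160),133))
print(camera_model("wrist")); go([560,250,300])
E
```

```text
rack [595.7 365.1  50. ]
rack [637.6 164.   50. ]
rack [581.4 155.7  50. ]
cap [574.4 328.1  80. ]
cap [597.6 197.1  80. ]
lid [ 676.5 -112.3   98. ]
lid [ 624.8 -367.    98. ]
lid [ 410.5 -327.5   98. ]
lid [452.1 -69.5  98. ]
[ 541.  -219.1   98. ] [np.float64(228.51005336124464), np.float64(259.8602783665202), np.float64(217.89777369770886), np.float64(261.24869422184287)]
bar [ 474.3 -144.7  133. ]
bar [ 451.1 -253.4  133. ]
{'K': array([[281.4,   0. , 320.1],
       [  0. , 281.4, 201.7],
       [  0. ,   0. ,   1. ]]), 'mount': array([[  -0. ,   -1. ,   -0.2,   68.1],
       [   1. ,   -0. ,    0. ,   -0.3],
       [  -0. ,   -0.2,    1. , -160.1],
       [   0. ,    0. ,    0. ,    1. ]])}
pos [224.3 529.4 225. ] yaw [180.   0. 157.] tool shift [-418.1 -126.4  -75. ]
```

```bash
python3 -m crank '-1 -55.4 -13.5 0 0 0 0;-1 -55.4 -13.5 0 0 0 0;-1 -55.4 -13.5 0 0 0 0;-1 -55.4 -13.5 0 0 0 0;-1 -55.4 -13.5 0 0 0 0;-1 -55.4 -13.5 0 0 0 0;-1 -55.4 -13.5 0 0 0 0;-1 -55.4 -13.5 0 0 0 0'; python3 -m crank '0.3 0 0 13 0 0 -8.5;0.3 0 0 13 0 0 -8.5;0.3 0 0 13 0 0 -8.5;0.3 0 0 13 0 0 -8.5;0.3 0 0 0 0 0 0;0.3 0 0 0 0 0 0'
python3 - <<'E'
from h import *
go([590,257,170]);i=grab_frame("wrist");cv2.imwrite("pics/w1.png",i);print(env.state()["gripper_width"])
for n in ["cap_a","rack"]:print(n,[(np.round(d["point"]).tolist(),round(d["p"],2)) for d in models.search_frame(n,"wrist")][:6])
E
```

```text
time_s: 2.0
ee_pos: [591.7, 255.8, 225.0]
ee_rot: [180.0, 0.0, 157.0]
force: [-0.1, 0.8, 0.0]
gripper_width: 91.5
gripper_force: 0.0
time_s: 2.75
ee_pos: [590.6, 257.2, 173.5]
ee_rot: [180.0, 0.1, -169.1]
force: [-0.4, -0.7, 0.1]
gripper_width: 34.1
gripper_force: 0.0
pos [590.6 257.2 173.5] yaw [ 180.     0.1 -169.1] tool shift [ 0.6 -0.1  3.5]
32.716864848640554
cap_a [([577.0, 329.0, 81.0], 0.9), ([611.0, 248.0, 90.0], 0.88), ([604.0, 201.0, 81.0], 0.87), ([576.0, 464.0, 31.0], 0.68), ([606.0, 280.0, 87.0], 0.5)]
rack [([582.0, 266.0, 51.0], 0.69)]
```

View pics/w1.png

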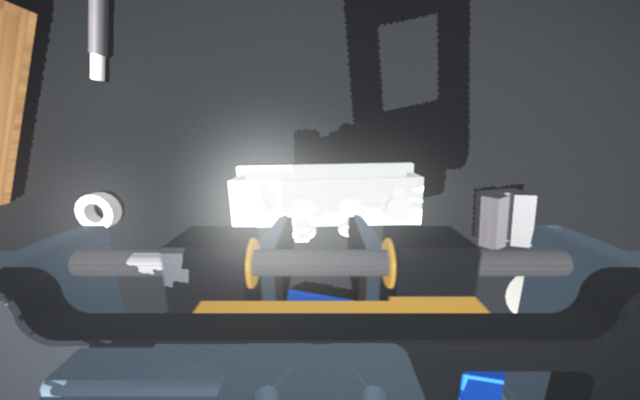

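The wrist view shows the rack at rows 163-226, cols 229-423, with end caps near cols 258 and 398. The upright caps are at about (303,220) and (349,220), between the fingers.

```bash
python3 - <<'E'
from h import *
c=cam("wrist")
for q in [(230,181),(422,178),(422,224),(230,225)]: print(onz(c,q,50))
i=cv2.imread("pics/w1.png");g=i[150:240,220:432]
g=cv2.LUT(g,np.array([min(255,max(0,(v-170)*3)) for v in range(256)],np.uint8))
cv2.imwrite("pics/c2.png",cv2.resize(g,None,fx=3.7,fy=3.7,interpolation=cv2.INTER_CUBIC))
E
```

```text
[589.6 163.4  50. ]
[549.4 354.9  50. ]
[597.  368.6  50. ]
[636.7 168.7  50. ]
```

View pics/c2.png

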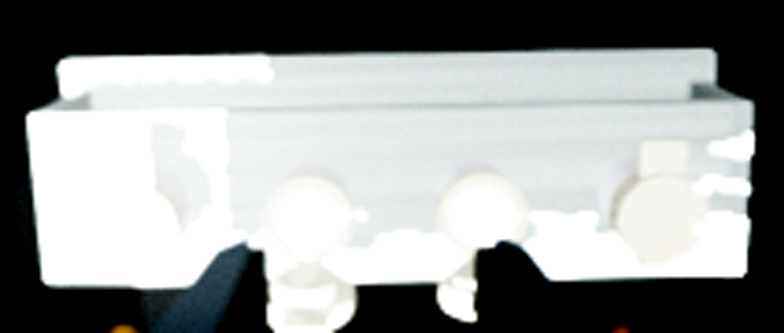

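The crop shows the open tube mouths at crop (310,218) and (483,213), the shut cap's disc at (655,218), and the upright caps behind at (310,290) and (457,290).

```bash
python3 - <<'E'
from h import *
c=cam("wrist")
f=lambda x,y,z:onz(c,(x/3.7+220,y/3.7+150),z)
a=f(310,218,74.5);b=f(483,213,74.5);d=f(655,218,80.5)
print(a,b,d,np.linalg.norm(a-b),np.linalg.norm(b-d))
m=(a+b)/2; y=(d-a)[:2]; yaw=np.degrees(np.arctan2(-y[0],y[1])); print(m,yaw)
x=np.array([np.cos(np.radians(11.5)),np.sin(np.radians(11.5))])
print("behind",m[:2]+x*(12+18+18))
E
```

```text
[597.4 242.6  74.5] [587.7 286.2  74.5] [579.2 328.2  80.5] 44.690297018350044 43.21167041028691
[592.5 264.4  74.5] 12.03333240318936
behind [639.6 274. ]
```

```bash
python3 -m crank '0.3 -26.6 3.3 0 0 0 -1;0.3 -26.7 3.3 0 0 0 0;0.3 0 0 39 0 0 0;0.3 0 0 39 0 0 0;0.3 0 0 0 0 0 0;0.3 0 0 0 0 0 0'; python3 -m crank '0.3 10 0 0 0 0 0;0.3 10 0 0 0 0 0;0.3 10 0 0 0 0 0;0.3 10 0 0 0 0 0;0.3 10 0 0 0 0 0;0.3 4 0 0 0 0 0;0.3 0 0 0 0 0 0'; python3 -m crank '0.3 0 0 2 0 0 0;0.3 0 0 2 0 0 0;0.3 0 0 1 0 0 0;0.3 0 0 0 0 0 0'
```

```text
time_s: 3.65
ee_pos: [642.2, 274.7, 96.8]
ee_rot: [180.0, 0.2, -168.0]
force: [0.2, 0.5, 0.2]
gripper_width: 31.9
gripper_force: 0.0
time_s: 4.53
ee_pos: [587.7, 262.8, 94.7]
ee_rot: [-180.0, -0.1, -168.0]
force: [-0.0, -0.0, 0.2]
gripper_width: 32.1
gripper_force: 0.0
time_s: 5.03
ee_pos: [588.3, 263.0, 91.7]
ee_rot: [180.0, 0.0, -168.0]
force: [-4.1, -1.4, 10.0]
gripper_width: 31.9
gripper_force: 5.3
```

```bash
python3 -m crank '0.3 0 0 2 0 0 0;0.3 0 0 0 0 0 0'; python3 -m crank '0.3 0 0 -30 0 0 0;0.3 0 0 -45 0 0 0;0.3 -40 0 -30 0 0 0;0.3 0 0 0 0 0 0'
python3 - <<'E'
from h import *
go([590,257,170]);i=grab_frame("wrist")
g=i[100:280,200:452]
cv2.imwrite("pics/w2.png",cv2.resize(np.hstack([g,cv2.LUT(g,np.array([min(255,max(0,(v-170)*3)) for v in range(256)],np.uint8))]),None,fx=1.58,fy=1.58))
for n in ["cap_a"]:print(n,[(np.round(d["point"]).tolist(),round(d["p"],2)) for d in models.search_frame(n,"wrist")][:6])
E
```

```text
time_s: 5.28
ee_pos: [588.4, 263.0, 91.6]
ee_rot: [180.0, 0.1, -168.0]
force: [-6.2, -2.9, 18.7]
gripper_width: 32.2
gripper_force: 9.8
time_s: 5.78
ee_pos: [631.0, 272.2, 195.5]
ee_rot: [179.9, 0.4, -168.0]
force: [-0.9, -0.5, 0.3]
gripper_width: 31.9
gripper_force: 0.0
pos [631.  272.2 195.5] yaw [ 179.9    0.4 -168. ] tool shift [43.5 -6.3 25.2]
cap_a [([596.0, 241.0, 80.0], 0.76), ([587.0, 282.0, 76.0], 0.64), ([602.0, 199.0, 82.0], 0.63)]
```

View pics/w2.png

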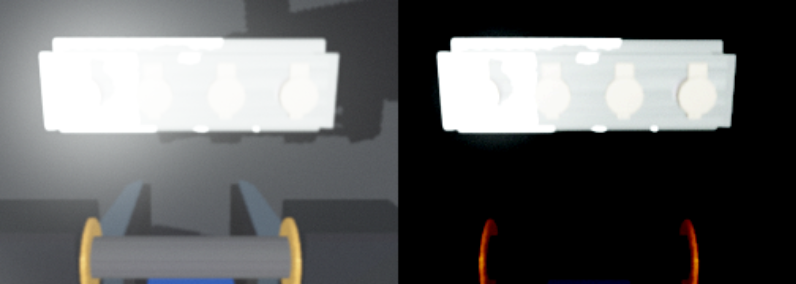

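All four caps now lie shut: the discs with lips forward are at about (97,88), (155,95), (227,95) and (299,95). Next is the case.

```bash
python3 -m crank '-1 29.2 -47.5 -3 0 0 0;-1 29.2 -47.5 -3 0 0 0;-1 29.2 -47.5 -3 0 0 0;-1 29.2 -47.5 -3 0 0 0;-1 29.2 -47.5 -3 0 0 0;-1 29.2 -47.5 -3 0 0 0;-1 29.2 -47.5 -3 0 0 0;-1 29.2 -47.5 -3 0 0 0;-1 29.2 -47.5 -3 0 0 0'; python3 -m crank '-1 0 0 0 0 0 10.3;-1 0 0 0 0 0 10.3;-1 0 0 0 0 0 10.3;-1 0 0 0 0 0 10.3;-1 0 0 0 0 0 10.3;-1 0 0 0 0 0 10.3;-1 0 0 0 0 0 10.3;-1 0 0 0 0 0 10.3;-1 0 0 0 0 0 10.3;-1 0 0 0 0 0 10.3'; python3 -m crank '-1 0 0 0 0 0 10;-1 0 0 0 0 0 0;-1 0 0 0 0 0 0'
python3 - <<'E'
from h import *
go([463,-201,141]);i=grab_frame("wrist");cv2.imwrite("pics/w3.png",i);print(env.state()["qpos"])
for n in ["lid_handle"]:print(n,[(np.round(d["point"]).tolist(),round(d["p"],2)) for d in models.search_frame(n,"wrist")][:6])
E
```

```text
time_s: 7.0
ee_pos: [457.3, -202.3, 218.5]
ee_rot: [179.9, -0.1, -167.9]
force: [-0.1, -0.1, -0.5]
gripper_width: 90.9
gripper_force: 0.0
time_s: 8.25
ee_pos: [458.0, -200.7, 218.2]
ee_rot: [-179.8, -0.1, 88.7]
force: [0.3, 0.8, -0.4]
gripper_width: 91.2
gripper_force: 0.0
time_s: 8.62
ee_pos: [458.9, -201.2, 219.2]
ee_rot: [-179.9, -0.0, 79.2]
force: [0.1, 0.6, -0.4]
gripper_width: 91.1
gripper_force: 0.0
pos [ 458.9 -201.2  219.2] yaw [-179.9   -0.    79.2] tool shift [ 0.9  4.1 78.2]
[-25.   11.9  99.4   0.   68.7 -14.1]
lid_handle [([547.0, -171.0, 99.0], 0.89)]
```

View pics/w3.png

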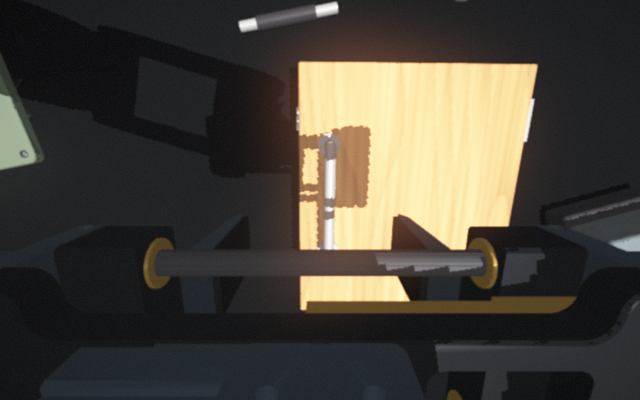

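The wrist view shows the bar running from about (330,148) to (329,248), between the open fingers. The lid corners are at (299,62) and (537,65), and the front edge runs down to (302,309).

```bash
python3 - <<'E'
from h import *
c=cam("wrist")
a,b=onz(c,(330,148),133),onz(c,(329,248),133);print(a,b,np.degrees(np.arctan2((a-b)[0],(a-b)[1])))
for q in [(299,62),(537,65),(302,309)]: print(onz(c,q,98))
t=[541,-219];yaw=np.radians(-11);X=np.array([np.cos(yaw),np.sin(yaw),0])
for L in [onz(c,(299,62),98),onz(c,(537,65),98)]: print(L)
E
```

```text
[ 477.5 -150.   133. ] [ 459.9 -241.   133. ] 10.991868468786121
[464.4 -70.4  98. ]
[ 678.6 -114.3   98. ]
[ 414.3 -323.8   98. ]
[464.4 -70.4  98. ]
[ 678.6 -114.3   98. ]
```

```bash
python3 -m crank '-1 0 8.8 0 0 0 0;-1 0 0 40 0 0 0;-1 0 0 40 0 0 0;-1 0 0 14 0 0 0;-1 0 0 0 0 0 0' 20; python3 -m crank '1 0 0 0 0 0 0;1 0 0 0 0 0 0;1 0 0 0 0 0 0;1 0 0 0 0 0 0;1 0 0 0 0 0 0;1 0 0 0 0 0 0' 25
```

```text
time_s: 9.35
ee_pos: [468.5, -203.3, 125.6]
ee_rot: [-179.9, -0.0, 79.1]
force: [-1.0, 0.6, -0.3]
gripper_width: 91.7
gripper_force: 0.0
time_s: 10.1
ee_pos: [468.2, -203.3, 125.9]
ee_rot: [180.0, -0.0, 79.0]
force: [0.1, 0.4, -0.1]
gripper_width: 33.8
gripper_force: 0.0
```

```bash
python3 - <<'E'
import numpy as np
# tool shifts (y forward along case x, z down) relative to shut, bar path
f=lambda t:np.array([190-190*np.cos(t)+43*np.sin(t), -(190*np.sin(t)+43*np.cos(t)-43)])
p=f(0)
for d in range(5,61,5):
    q=f(np.radians(d));print(d,np.round(q-p,1),np.round(q,1));p=q
E
```

```text
5 [  4.5 -16.4] [  4.5 -16.4]
10 [  5.9 -15.9] [ 10.4 -32.3]
15 [  7.2 -15.4] [ 17.6 -47.7]
20 [  8.6 -14.7] [ 26.2 -62.4]
25 [  9.8 -13.9] [ 36.  -76.3]
30 [ 11. -13.] [ 47.  -89.2]
35 [ 12.1 -12. ] [  59.  -101.2]
40 [ 13.1 -10.9] [  72.1 -112.1]
45 [14.  -9.7] [  86.1 -121.8]
50 [14.8 -8.4] [ 100.8 -130.2]
55 [15.4 -7.1] [ 116.2 -137.3]
60 [16.  -5.7] [ 132.2 -143. ]
```

```bash
python3 -m crank '1 0 0 0 0 0 0;1 0 0 0 0 0 0;1 0 0 0 0 0 0;1 0 0 0 0 0 0;1 0 0 0 0 0 0'
```

```text
time_s: 10.72
ee_pos: [466.6, -202.9, 125.7]
ee_rot: [-179.8, -0.0, 79.0]
force: [-5.9, -0.4, 3.0]
gripper_width: 9.3
gripper_force: 25.0
```

```bash
python3 -m crank '1 0 2.2 -8.2 0 0 0;1 0 2.3 -8.2 0 0 0;1 0 2.9 -8 0 0 0;1 0 3 -7.9 0 0 0;1 0 3.5 -7.7 0 0 0;1 0 3.7 -7.7 0 0 0;1 0 4.3 -7.4 0 0 0;1 0 4.3 -7.3 0 0 0;1 0 0 0 0 0 0'
```

```text
time_s: 11.85
ee_pos: [491.7, -208.0, 188.8]
ee_rot: [-179.7, 0.0, 79.0]
force: [-8.9, 0.8, 2.5]
gripper_width: 9.1
gripper_force: 25.0
```

```bash
python3 -m crank '1 0 4.9 -7 0 0 0;1 0 4.9 -6.9 0 0 0;1 0 5.5 -6.5 0 0 0;1 0 5.5 -6.5 0 0 0;1 0 6 -6 0 0 0;1 0 6.1 -6 0 0 0;1 0 6.5 -5.5 0 0 0;1 0 6.6 -5.4 0 0 0;1 0 0 0 0 0 0'; python3 -m crank '1 0 7 -4.9 0 0 0;1 0 7 -4.8 0 0 0;1 0 7.4 -4.2 0 0 0;1 0 7.4 -4.2 0 0 0;1 0 7.7 -3.6 0 0 0;1 0 7.7 -3.5 0 0 0;1 0 8 -2.9 0 0 0;1 0 8 -2.8 0 0 0;1 0 0 0 0 0 0;1 0 0 0 0 0 0'
python3 - <<'E'
from h import *
go([463,-201,141])
a,b=grab_frame("scene"),grab_frame("top")
cv2.imwrite("pics/e.png",np.hstack([cv2.resize(a[120:310,140:340],(400,380)),cv2.resize(b[130:250,310:440],(400,380))]))
E
```

```text
time_s: 12.98
ee_pos: [537.3, -217.2, 240.8]
ee_rot: [-179.8, 0.1, 79.0]
force: [-11.5, 1.0, 10.5]
gripper_width: 9.1
gripper_force: 25.0
time_s: 14.22
ee_pos: [598.9, -229.6, 270.8]
ee_rot: [179.8, 0.1, 79.0]
force: [-4.1, -2.6, 6.4]
gripper_width: 9.4
gripper_force: 25.0
pos [ 598.9 -229.6  270.8] yaw [179.8   0.1  79. ] tool shift [   2.4 -139.3  129.4]
```

View pics/e.png

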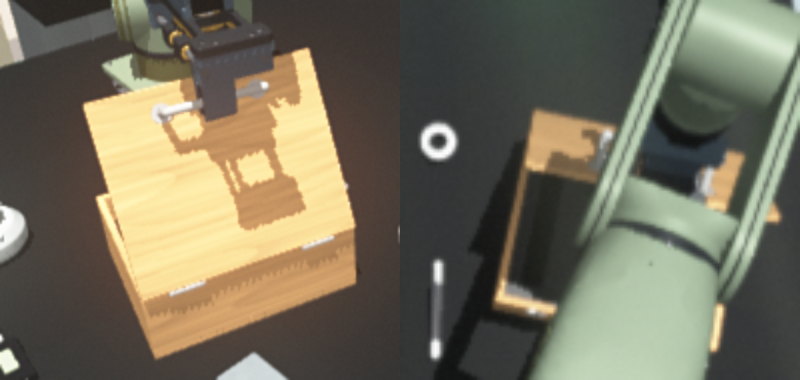

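The lid is up, held at the bar. In the left crop its free corners are at (85,103) and (308,50). I'll check the angle against projections.

```bash
python3 - <<'E'
from h import *
c=cam("scene");y=np.radians(-11.2);X=np.array([np.cos(y),np.sin(y),0]);Y=np.array([-X[1],X[0],0]);H=np.array([655,-239,90])
for d in [0,54,57,60,63,66]:
    t=np.radians(d);o=[]
    for s in (-130,130):
        P=H+s*Y+X*(-220*np.cos(t)+8*np.sin(t))+[0,0,220*np.sin(t)+8*np.cos(t)]
        o.append(proj(c,P)*1)
    print(d,[((q-[140,120])*2).round() for q in o])
print(env.state()["time_s"],env.state()["qvel"])
E
```

```text
0 [array([ 94., 192.]), array([281., 137.])]
54 [array([ 81., 106.]), array([302.,  51.])]
57 [array([ 82., 105.]), array([305.,  49.])]
60 [array([ 83., 104.]), array([308.,  48.])]
63 [array([ 84., 104.]), array([312.,  47.])]
66 [array([ 85., 105.]), array([315.,  47.])]
14.325 [ 0. -0.  0.  0. -0. -0.]
```

```bash
python3 -m crank '1 0 0 0 0 0 0;1 0 0 0 0 0 0;1 0 0 0 0 0 0;1 0 0 0 0 0 0;1 0 0 0 0 0 0;1 0 0 0 0 0 0'; python3 -c "
from workcell import env
print(env.job_done())"
```

```text
time_s: 15.08
ee_pos: [598.8, -229.6, 270.8]
ee_rot: [179.8, 0.1, 79.0]
force: [-4.9, -3.5, 6.5]
gripper_width: 9.5
gripper_force: 25.0
the job is handed in; nothing more can be done
None
```

All four caps look shut in the wrist picture, and the lid is held by its handle at about 60 degrees (60–61 measured); the job was handed in at about 15 s and returned no verdict.

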